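# One turn of the potter's inspection wheel

### The arm

A 6-joint arm with a two-finger parallel gripper is mounted at the origin on the work surface. World frame = base frame: x ahead of the robot, y to its left, z up, the work surface at z = 0. Lengths are in m, angles in rad, forces in N, time in s.
With the tool pointing down it reaches from about 0.325 to 0.9 m from the base axis. Payload 6.1 kg.
Tool frame: the origin (TCP) lies midway between the tips of the shut fingers; the grasp point (between the pads) lies 19 mm behind it; x points along the fingers, y is the direction in which the jaws open and shut, and the axes are right-handed (so a half turn about x gives the same grasp; the last joint's range is limited). The gripper opens to 85 mm and grips with 20 to 120 N. Pads are 22 mm wide; open, the fingers measure 114 mm over their backs; the gripper's body (76 mm by 85 mm) begins 54 mm behind the grasp point. The pads swing forward as they close: fully open they stand 13 mm farther back than shut.
Start: joints at [-1.41, 0.22, 1.526, -0, 1.395, -0.126], TCP at [0.177, -0.599, 0.231] pointing down, gripper open.
Joint ranges: [-2.98, 2.98], [-0.91, 2.08], [0.09, 2.57], [-1.24, 4.39], [0.2, 2.65], [-2.68, 2.68]. Speed limits (rad/s): [2.57, 2.57, 3.01, 3.14, 3.14, 3.14].

### API

Orientations are given as [roll, pitch, yaw] about the fixed x, y, z axes, in that order (R = Rz(yaw) Ry(pitch) Rx(roll)).
In Python, from plant import movep, move_l, set_joints, gripper_to, hold, inverse_kinematics, observe, get_image, get_calibration, Unreachable, job_done gives the robot as it stands. Calls block until the motion is done:
- movep(position, orientation): joint-space move of the TCP to a pose.
- move_l(position, feed=0.15, rotation=None, max_force=None): straight line of the TCP; rotation=None keeps the orientation; feed is the mean speed in m/s. With max_force (N) it stops when the force on the tool has changed by that much, and returns True; else False.
- set_joints(angles): joint-space move.
- gripper_to(opening, f_grip=None): finger opening in m; f_grip is the grip in N (None keeps the last); returns when the fingers have stopped.
- hold(seconds).
- inverse_kinematics(position, orientation): joint angles nearest the present ones, or None.
- observe(): the state.
- get_image(name): name is "scene" or "top" or "wrist"; returns (picture, depth): 384x512x3 uint8, red, green, blue; 384x512 float32, m along the optical axis (not along the pixel's ray), 0 where there is no reading.
- get_calibration(name): a dict with "intrinsics" (3x3 intrinsics, pixels), "world_from_camera" (4x4, takes a point from camera to world coordinates). Camera axes: x right, y down, z forward; pixel columns grow to the right and rows downward; lengths in m; the calibration is good to about 2 mm. A picture is of the moment at which its call begins: read the wrist's pose just before it. get_calibration takes no time and is no camera call; for the wrist camera it gives the pose at the moment of the call.
A pose or a line that the arm cannot do raises Unreachable and nothing moves.
- job_done(): hands the job in, once; it reports no verdict.
The state is a dict: "time_s": time; "q": joint angles; "joint_velocities": joint speeds; "joint_torque": joint torques, N m; "eef_pos": TCP position; "tcp_rot": TCP orientation; "ft_force": force on the tool from outside, world axes, zero at the start; "torque": the same for the moment, N m; "opening": finger opening in m.
Only numpy, scipy, OpenCV 4.12 (cv2) and the standard library are available. Lean on these libraries where they do the work, as an engineer would, in place of code of your own. Each camera call takes 0.05 s, during which the arm holds its last target.

### The job

A fired bowl stands loose on a potter's spoked turntable, to be looked at from every side. With shut fingers, push the wheel round slowly by its upright red handle, anticlockwise seen from above, through exactly one full turn, so that the handle stops back at the yellow pointer without running on past it, then draw the fingers clear. Push only: do not grip the handle, do not touch the bowl, and leave the other things standing where they are.

Things in the scene. Friction and masses are not known exactly. Their poses are not given: they have to be found in the camera images.
- wheel (a joint): turn of the spoked wheel about its upright axis, rad; grows anticlockwise seen from above; 0 = handle at the yellow pointer (it starts within 0.05 of that), 6.283 = one full turn later. It does not wrap and no stop is near; rubbing friction of about 0.2 N m (2 N at the handle); it stays where it is left
- wheel_hub (a point): point on the wheel's axis at the top of the round dark wooden wheel head (116 mm across), 100 mm above the table; the bowl stands here. The wheel round it has a clay-brown rim, 210 mm across the middle of its 24 mm thick round section, top 85 mm above the table, and four wooden spokes
- handle_top (a point): centre of the top end of the upright red handle (part wheel_c30), a smooth plastic cylinder of 20 mm diameter that stands on the rim at the end of a spoke, 105 mm from the wheel's axis; its top is 160 mm above the table and it is free to be pushed from 90 mm up to the top. It does not spin on the wheel
- pointer_tip (a point): inner end of the fixed yellow pointer beside the rim, 130 mm from the wheel's axis and 63 mm above the table; the yellow post reaches 160 mm from the axis and its top is 63 mm above the table, lower than the rim's top. It tells the direction in which the handle must stop
- bowl: fired terracotta bowl, 84 mm across the rim and 45 mm high, standing loose on the middle of the wheel head; origin at the centre of its underside, z up; its rim is 145 mm above the table
- cup: bystander: terracotta cup, 68 mm across, 62 mm high, on the plywood ware board (board top 15 mm above the table) beside the wheel, at least 200 mm from its axis; origin at the centre of its underside
- jar: bystander: amber glass jar with white cap, 56 mm across, 75 mm high, on the same board, at least 200 mm from the wheel's axis; origin at the centre of its underside
- wood_block: bystander: pale wooden block, 60 x 40 x 30 mm, on the same board, at least 200 mm from the wheel's axis; origin at the centre of its underside
There are look-alikes about, which are no part of the job. Leave any black or green look-alike of the bowl alone.

How it is judged:
On the way, in this order (a step that is already met when the one before it is completed fails the run):
1. the wheel has been pushed round half a turn anticlockwise (value of joint wheel above 3 rad and contact force between wheel_c30 and the fingers above 0.3 N), for 0.02 s.
2. the handle has come round to the pointer (value of joint wheel above 6.1 rad), for 0.1 s.
At the end, for the whole second after the job is handed in: The wheel is at rest one full turn anticlockwise from the pointer (joint 6.28, within 0.18 rad, about 10 degrees), the bowl still stands within 15 mm of the wheel's axis, and cup, jar and block are within 15 mm of where they began (value of joint wheel between 6.1 and 6.46 rad and velocity of joint wheel between -0.05 and 0.05 rad/s and horizontal distance between bowl and wheel_hub below 0.015 m and angle between bowl's own z axis and vertical below 0.1 rad and height (world z) of bowl between 0.093 and 0.107 m and distance of each of cup, jar, wood_block from where it was at the start of the episode below 0.015 m); the robot touches nothing.
It fails at once if the wheel was turned clockwise by more than 17 degrees, or the handle pushed more than 23 degrees past the pointer (value of joint wheel below -0.3 rad or value of joint wheel above 6.683 rad).
It fails at once if the wheel was spun fast (over 2.5 rad/s) instead of being pushed slowly (velocity of joint wheel above 2.5 rad/s).
It fails at once if the handle was gripped or rammed (over 30 N) (contact force between wheel_c30 and the fingers above 30 N).
It fails at once if the bowl was touched, lifted, tipped or shoved off the middle (height (world z) of bowl above 0.115 m or angle between bowl's own z axis and vertical above 0.3 rad or horizontal distance between bowl and wheel_hub above 0.025 m or contact force between bowl and the fingers above 1 N or contact force between bowl and the arm above 1 N).
It fails at once if a bystander was carried, shoved or tipped (distance of any of cup, jar, wood_block from where it was at the start of the episode above 0.03 m or angle between any of cup, jar's own z axis and vertical above 0.3 rad).
It also fails if it takes over 72 s, if anything falls off the work surface, if the arm or the gripper's body presses on something with over 40 N, if the wrist force passes 120 N, or if a joint passes its speed limit or range.

## Working session

There is one attempt and no reset: what is moved stays moved. The work goes in short steps, each a Python script; the robot and the scene stay as the last script left them, time stands still between calls to the robot, and variables do not carry over. Pictures are saved under pics/ and viewed, and the job is handed in when it is done.

```bash
ls; mkdir -p pics; python3 - <<'E'
from plant import *
import cv2
print(observe())
for n in("scene","top"):
    im,d=get_image(n); cv2.imwrite(f"pics/{n}0.png",im[:,:,::-1]); c=get_calibration(n); print(n,c)
    import numpy as np; np.savez(f"{n}0.npz",im=im,d=d,K=c["intrinsics"],T=c["world_from_camera"])
E
```

```text
pics
{'time_s': 0.0, 'q': array([-1.41012393e+00,  2.21213756e-01,  1.52760086e+00, -4.90836925e-06,
        1.39471697e+00, -1.26074955e-01]), 'joint_velocities': array([ 0.0013995 , -0.00115263,  0.00062071,  0.00184142, -0.0012572 ,
        0.00079132]), 'joint_torque': array([-4.42070277e-04, -4.96893346e+01, -3.89397383e+01, -1.46619732e-04,
        1.12252455e-02, -1.38233318e-07]), 'eef_pos': array([ 0.17668349, -0.59887625,  0.23021234]), 'tcp_rot': array([-1.69437982,  1.56885738,  1.73396105]), 'ft_force': array([-0.0605218 , -0.09864211,  0.01059075]), 'torque': array([ 0.00355944, -0.01597121,  0.04204449]), 'opening': 0.08542062713563488}
scene {'intrinsics': array([[353.00068871,   0.        , 250.74666562],
       [  0.        , 353.00068871, 195.00329024],
       [  0.        ,   0.        ,   1.        ]]), 'world_from_camera': array([[ 0.36665902,  0.54718259, -0.75243098,  1.37511446],
       [ 0.93031312, -0.20792799,  0.30213152, -0.25183461],
       [ 0.00886964, -0.81077565, -0.58528982,  0.65985767],
       [ 0.        ,  0.        ,  0.        ,  1.        ]])}
top {'intrinsics': array([[452.22377773,   0.        , 258.40175616],
       [  0.        , 452.22377773, 191.55957083],
       [  0.        ,   0.        ,   1.        ]]), 'world_from_camera': array([[ 0.0254697 , -0.98519566,  0.16953114,  0.46668883],
       [-0.99963413, -0.02664428, -0.00465669,  0.05301209],
       [ 0.00910479, -0.16935051, -0.98551383,  1.25093134],
       [ 0.        ,  0.        ,  0.        ,  1.        ]])}
```

View pics/scene0.png

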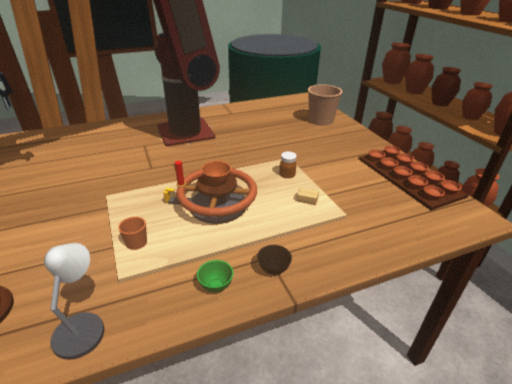

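View pics/top0.png

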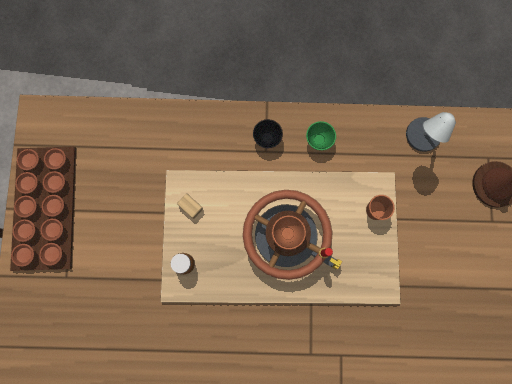

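```bash
cat > loc.py <<'E'
import numpy as np,cv2
def load(n):
    z=np.load(n+".npz"); return z["im"],z["d"],z["K"],z["T"]
def ray(K,T,uv,h):
    d=T[:3,:3]@np.array([(uv[0]-K[0,2])/K[0,0],(uv[1]-K[1,2])/K[1,1],1.]); o=T[:3,3]
    return o+d*(h-o[2])/d[2]
def proj(K,T,p):
    c=T[:3,:3].T@(np.asarray(p)-T[:3,3]); return (K@c)[:2]/c[2]
def cloud(d,K,T):
    v,u=np.indices(d.shape); c=np.stack([(u-K[0,2])/K[0,0]*d,(v-K[1,2])/K[1,1]*d,d],-1)
    return c@T[:3,:3].T+T[:3,3]
E
python3 - <<'E'
from loc import *
from scipy.optimize import least_squares
for n in("top0","scene0"):
    im,d,K,T=load(n); hsv=cv2.cvtColor(im,cv2.COLOR_RGB2HSV); P=cloud(d,K,T)
    H,S,V=[hsv[...,i].astype(int) for i in range(3)]
    red=((H<4)|(H>176))&(S>215)&(V>90)
    yel=(H>20)&(H<32)&(S>190)&(V>110)
    for nm,m in(("red",red),("yel",yel)):
        k,l,st,c=cv2.connectedComponentsWithStats(m.astype(np.uint8))
        for i in range(1,k):
            if st[i,4]>8: 
                q=P[l==i]; print(n,nm,st[i],c[i].round(1),np.median(q,0).round(3),q[:,2].max().round(3), "ray160",ray(K,T,c[i],.16).round(4),"ray63",ray(K,T,c[i],.063).round(4))
    # rim: points 0.076<z<0.09 near
    if n=="top0":
        g=ray(K,T,(288,234),.085); print("guess",g)
        r=np.hypot(P[...,0]-g[0],P[...,1]-g[1])
        m=(P[...,2]>.07)&(P[...,2]<.1)&(r>.085)&(r<.135)&(S>120)&(H<14)
        q=P[m]; f=lambda p:np.hypot(np.hypot(q[:,0]-p[0],q[:,1]-p[1])-.105,q[:,2]-p[2])-.012
        s=least_squares(f,[g[0],g[1],.073],loss="soft_l1",f_scale=.002); print("rim",m.sum(),s.x,np.sqrt(np.mean(s.fun**2)))
        m=(P[...,2]>.139)&(r<.06); q=P[m]; print("bowl rim",q.mean(0),q.min(0),q.max(0))
        m=(P[...,2]>.15)&(r<.14); q=P[m]; print("handle depth",len(q),q.mean(0) if len(q) else 0)
        for uv in((380,208),(182,263),(190,206)): print(uv,P[uv[1],uv[0]])
E
python3 - <<'E'
import cv2
a=cv2.imread("pics/top0.png")[180:290,160:400];cv2.imwrite("pics/top0z.png",cv2.resize(a,None,fx=3.3,fy=3.3,interpolation=cv2.INTER_CUBIC))
E
```

```text
guess [ 0.55841894 -0.03154694  0.085     ]
rim 2078 [ 0.56077343 -0.03014271  0.07370662] 0.002006454280432266
bowl rim [ 0.56015566 -0.02947538  0.14431798] [ 0.51935953 -0.06924529  0.13902922] [0.59846644 0.01221958 0.15051681]
handle depth 863 [0.46983836 0.04131534 1.17756945]
(380, 208) [ 0.64168055 -0.28861784  0.01941665]
(182, 263) [0.47764532 0.23581322 0.09279007]
(190, 206) [0.62979103 0.23005765 0.04509878]
scene0 red [176 162   5   4  11] [178.2 162.9] [ 0.518 -0.125  0.159] 0.16 ray160 [ 0.5207 -0.1255  0.16  ] ray63 [ 0.3549 -0.1009  0.063 ]
scene0 yel [164 189  10   5  25] [168.1 190.4] [ 0.494 -0.163  0.061] 0.064 ray160 [ 0.6423 -0.1763  0.16  ] ray63 [ 0.5001 -0.1617  0.063 ]
```

View pics/top0z.png

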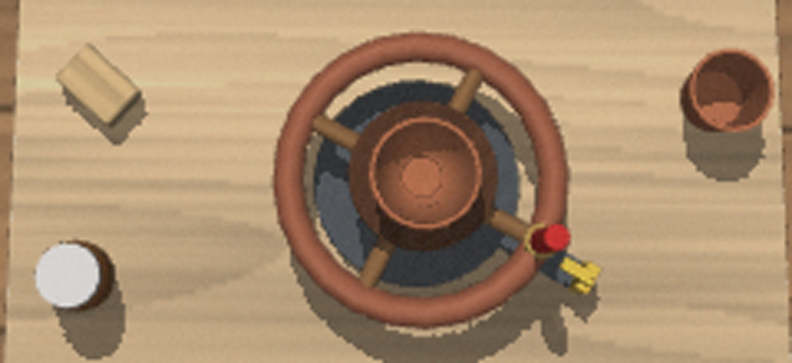

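```bash
python3 - <<'E'
from loc import *
im,d,K,T=load("top0"); hsv=cv2.cvtColor(im,cv2.COLOR_RGB2HSV); H,S,V=[hsv[...,i].astype(int) for i in range(3)]
sub=np.zeros(H.shape,bool); sub[235:275,312:350]=1
hub=np.array([.5605,-.0298])
red=sub&((H<4)|(H>175))&(S>200)&(V>100); yel=sub&(H>20)&(H<33)&(S>150)&(V>90)
for nm,m,h in(("red",red,.16),("yel",yel,.063)):
    v,u=np.nonzero(m); p=np.array([ray(K,T,(a,b),h)[:2] for a,b in zip(u,v)])-hub
    c=ray(K,T,(u.mean(),v.mean()),h)[:2]; e=c-hub
    print(nm,len(u),u.mean(),v.mean(),c,np.hypot(*e),np.arctan2(e[1],e[0]), "r range",np.hypot(*p.T).min(),np.hypot(*p.T).max())
    if nm=="red": print(hsv[v,u][:30:4])
print(hsv[250:254,324:331])
E
```

```text
Traceback (most recent call last):
ValueError: operands could not be broadcast together with shapes (0,) (2,)
```

```bash
python3 - <<'E'
from loc import *
im,d,K,T=load("top0"); hsv=cv2.cvtColor(im,cv2.COLOR_RGB2HSV)
print(hsv[251,320:334].tolist()); print(hsv[263,330:344].tolist())
H,S,V=[hsv[...,i].astype(int) for i in range(3)]
sub=np.zeros(H.shape,bool); sub[240:275,312:350]=1
hub=np.array([.5605,-.0298]); R,G,B=[im[...,i].astype(int) for i in range(3)]
red=sub&(R>2.8*G)&(R>2.8*B)&(R>80); yel=sub&(R>90)&(G>.6*R)&(B<.45*R)
for nm,m,h in(("red",red,.16),("yel",yel,.063)):
    v,u=np.nonzero(m); 
    if not len(u): continue
    p=np.array([ray(K,T,(a,b),h)[:2] for a,b in zip(u,v)])-hub
    c=ray(K,T,(u.mean(),v.mean()),h)[:2]; e=c-hub
    print(nm,len(u),u.min(),u.max(),v.min(),v.max(),u.mean(),v.mean(),c,np.hypot(*e),np.arctan2(e[1],e[0]), "r range",np.hypot(*p.T).min(),np.hypot(*p.T).max())
E
```

```text
[[20, 136, 172], [2, 193, 95], [0, 174, 95], [179, 184, 94], [1, 180, 105], [0, 192, 183], [0, 190, 199], [1, 187, 199], [1, 193, 196], [0, 189, 197], [0, 193, 193], [1, 195, 190], [3, 163, 175], [16, 84, 189]]
[[105, 17, 90], [105, 12, 88], [15, 11, 92], [22, 124, 119], [22, 171, 186], [25, 162, 217], [24, 166, 215], [24, 166, 215], [24, 166, 216], [24, 165, 215], [23, 163, 213], [19, 101, 169], [17, 80, 179], [17, 81, 182]]
red 70 321 331 248 255 326.15714285714284 251.9142857142857 [ 0.51205    -0.11818287] 0.10079153576409483 -2.072243556024882 r range 0.0891543642579762 0.11212873756937272
yel 92 312 341 240 269 332.82608695652175 260.69565217391306 [ 0.49386776 -0.15077125] 0.13810828317401808 -2.074261644113791 r range 0.09843978723127207 0.15855621772726688
```

```bash
python3 - <<'E'
from loc import *
im,d,K,T=load("top0")
hub=np.array([.5605,-.0298]); R,G,B=[im[...,i].astype(int) for i in range(3)]
sub=np.zeros(R.shape,bool); sub[240:275,312:350]=1
red=sub&(R>2.8*G)&(R>150); yel=sub&(R>170)&(G>.65*R)&(B<.45*R)
for nm,m,h in(("red",red,.16),("yel",yel,.063)):
    k,l,st,cc=cv2.connectedComponentsWithStats(m.astype(np.uint8)); i=1+st[1:,4].argmax(); m=l==i
    v,u=np.nonzero(m); p=np.array([ray(K,T,(a,b),h)[:2] for a,b in zip(u,v)])-hub
    c=ray(K,T,cc[i],h)[:2]; e=c-hub
    print(nm,st[i],cc[i],c,np.hypot(*e),np.arctan2(e[1],e[0]), "r range",np.hypot(*p.T).min(),np.hypot(*p.T).max())
E
```

```text
red [325 248   7   8  41] [328.07317073 251.29268293] [ 0.51364702 -0.12278006] 0.10411768466598387 -2.0375618515702305 r range 0.09623576269276772 0.11212873756937272
yel [330 258  12   8  48] [335.9375 261.5   ] [ 0.49200669 -0.15886707] 0.14611517069614097 -2.058685597152332 r range 0.13071536013821686 0.15831507539793813
```

```bash
cat > mot.py <<'E'
import numpy as np
from scipy.spatial.transform import Rotation as Ro
import warnings; warnings.filterwarnings("ignore")
hub=np.array([.5605,-.0298]); PHI0=-2.055  # pointer direction (mean of pointer & handle)
def eul(psi):  # tool down, jaw (y) axis pointing along psi
    x=np.array([0,0,-1.]); y=np.array([np.cos(psi),np.sin(psi),0]); 
    return Ro.from_matrix(np.stack([x,y,np.cross(x,y)],1)).as_euler("xyz")
E
python3 - <<'E'
from plant import *
from mot import *
s=observe(); M=Ro.from_euler("xyz",s["tcp_rot"]).as_matrix(); print(M.round(3)); print("psi",np.arctan2(M[1,1],M[0,1]))
for psi in np.arange(-3,3.2,.5):
    q=inverse_kinematics([.5605,.075,.13],eul(psi)); print(psi.round(2),None if q is None else np.round(q,2))
E
```

```text
[[-0.     0.283 -0.959]
 [ 0.002 -0.959 -0.283]
 [-1.    -0.002 -0.   ]]
psi -1.2840142067137366
-3.0 None
-2.5 [-0.01  0.17  1.78  0.    1.19  2.49]
-2.0 [-0.01  0.17  1.78 -0.    1.19  1.99]
-1.5 [-0.01  0.17  1.78 -0.    1.19  1.49]
-1.0 [-0.01  0.17  1.78 -0.    1.19  0.99]
-0.5 [-0.01  0.17  1.78  0.    1.19  0.49]
0.0 [-0.01  0.17  1.78 -0.    1.19 -0.01]
0.5 [-0.01  0.17  1.78 -0.    1.19 -0.51]
1.0 [-0.01  0.17  1.78 -0.    1.19 -1.01]
1.5 [-0.01  0.17  1.78 -0.    1.19 -1.51]
2.0 [-0.01  0.17  1.78 -0.    1.19 -2.01]
2.5 [-0.01  0.17  1.78 -0.    1.19 -2.51]
3.0 None
```

```bash
cat >> mot.py <<'E'
RATE=.79; PMID=-.42; D=.0245
def pose(th,back=0.,z=.115):
    psi=PMID+RATE*(th-np.pi); n=psi+np.pi; ph=PHI0+th
    p=hub+.105*np.array([np.cos(ph),np.sin(ph)])-(D+back)*np.array([np.cos(n),np.sin(n)])
    return [p[0],p[1],z],eul(psi)
E
python3 - <<'E'
from plant import *
from mot import *
import cv2
from loc import *
for th in np.linspace(-.1,6.35,9):
    p,e=pose(th); q=inverse_kinematics(p,e); print(th.round(2),np.round(p,3),None if q is None else np.round(q,2))
gripper_to(0.0,20)
p,e=pose(-.05,back=.02,z=.26); movep(p,e)
s=observe(); print(s["time_s"],s["eef_pos"],p,s["q"].round(2),s["opening"])
for n in("scene","top"):
    im,d=get_image(n); cv2.imwrite(f"pics/{n}1.png",im[:,:,::-1])
E
```

```text
-0.1 [ 0.478 -0.121  0.115] [-0.41  0.02  1.97 -0.    1.15  2.57]
0.71 [ 0.567 -0.15   0.115] [-0.39  0.24  1.73  0.    1.17  1.95]
1.51 [ 0.647 -0.108  0.115] [-0.29  0.39  1.54  0.    1.21  1.42]
2.32 [ 0.674 -0.024  0.115] [-0.15  0.43  1.49  0.    1.22  0.92]
3.12 [0.633 0.052 0.115] [-0.04  0.35  1.6  -0.    1.2   0.39]
3.93 [0.553 0.075 0.115] [-0.01  0.18  1.81  0.    1.16 -0.21]
4.74 [0.483 0.035 0.115] [-0.09  0.    2.   -0.    1.15 -0.93]
5.54 [ 0.464 -0.041  0.115] [-0.26 -0.04  2.04  0.    1.15 -1.74]
6.35 [ 0.505 -0.105  0.115] [-0.36  0.08  1.92  0.    1.15 -2.47]
3.1083 [ 0.46339227 -0.12943684  0.25996221] [np.float64(0.46342774986790153), np.float64(-0.1290218177904), 0.26] [-0.44 -0.15  1.85 -0.    1.44  2.51] 0.0001909211308253012
```

View pics/scene1.png

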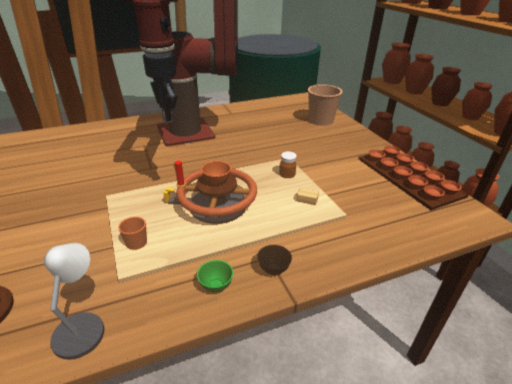

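View pics/top1.png

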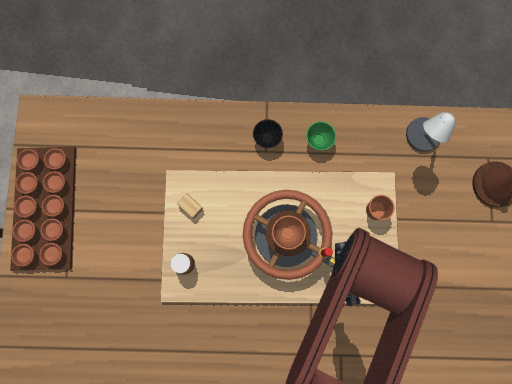

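```bash
python3 - <<'E'
from plant import *
from mot import *
import cv2
p,e=pose(-.05,back=.02); print(move_l(p,feed=.12,rotation=e,max_force=8))
s=observe(); print(s["time_s"],s["eef_pos"],s["ft_force"].round(2))
im,d=get_image("top"); cv2.imwrite("pics/top2.png",cv2.resize(im[200:300,260:390,::-1],None,fx=5,fy=5))
for b in (.01,.005):
    p,e=pose(-.05,back=b); r=move_l(p,feed=.04,rotation=e,max_force=10); s=observe(); print(b,r,s["eef_pos"].round(4),s["ft_force"].round(2))
for th in (-.05,0,.05,.1,.2,.3):
    p,e=pose(th); r=move_l(p,feed=.04,rotation=e,max_force=15); s=observe(); print(th,r,s["time_s"],s["eef_pos"].round(4),np.round(p,4),s["ft_force"].round(2))
    if r: break
im,d=get_image("top"); cv2.imwrite("pics/top3.png",cv2.resize(im[200:300,260:390,::-1],None,fx=5,fy=5))
E
```

```text
False
4.5667 [ 0.46408971 -0.129333    0.1158739 ] [ 0.11 -0.05 -0.96]
0.01 False [ 0.4735 -0.127   0.1151] [-0.06  0.69  0.34]
0.005 False [ 0.4785 -0.1262  0.1152] [-0.84 -1.57  2.15]
-0.05 False 5.5667 [ 0.4835 -0.1254  0.1154] [ 0.483 -0.125  0.115] [ 0.23 -1.74  3.62]
0 False 5.8667 [ 0.4883 -0.1287  0.1153] [ 0.4878 -0.1285  0.115 ] [ 0.32 -2.74  3.44]
0.05 False 6.1667 [ 0.4932 -0.1318  0.1153] [ 0.4928 -0.1318  0.115 ] [ 0.61 -1.52  3.42]
0.1 False 6.4667 [ 0.4982 -0.1347  0.1152] [ 0.4979 -0.1348  0.115 ] [ 0.93 -0.51  4.67]
0.2 False 6.9083 [ 0.5088 -0.1399  0.1152] [ 0.5085 -0.1401  0.115 ] [-0.16 -0.48  4.79]
0.3 False 7.35 [ 0.5198 -0.1439  0.1152] [ 0.5195 -0.1443  0.115 ] [ 0.81 -0.94  5.71]
```

View pics/top2.png

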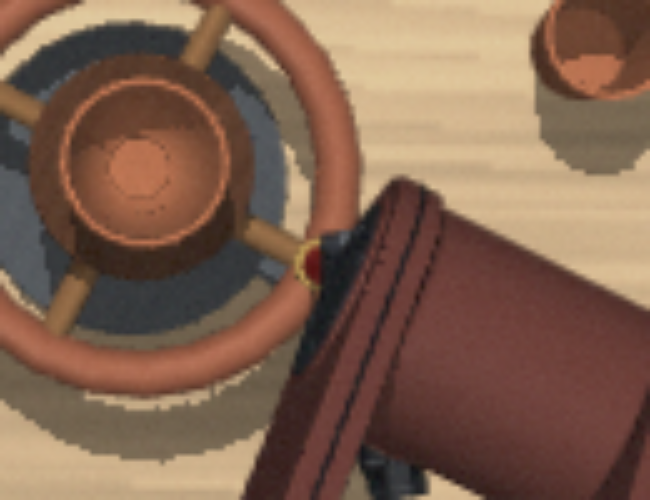

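View pics/top3.png

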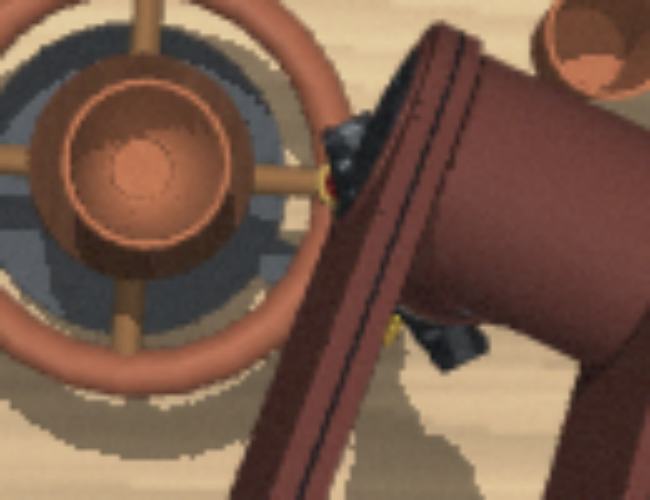

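```bash
python3 - <<'E'
from plant import *
import cv2
im,d=get_image("scene"); cv2.imwrite("pics/scene3.png",cv2.resize(im[100:240,110:290,::-1],None,fx=4,fy=4))
im,d=get_image("wrist"); cv2.imwrite("pics/wrist3.png",im[:,:,::-1])
s=observe();print(s["ft_force"],s["time_s"])
E
```

```text
[ 0.19602305 -0.55420581  4.0439029 ] 7.5
```

View pics/scene3.png

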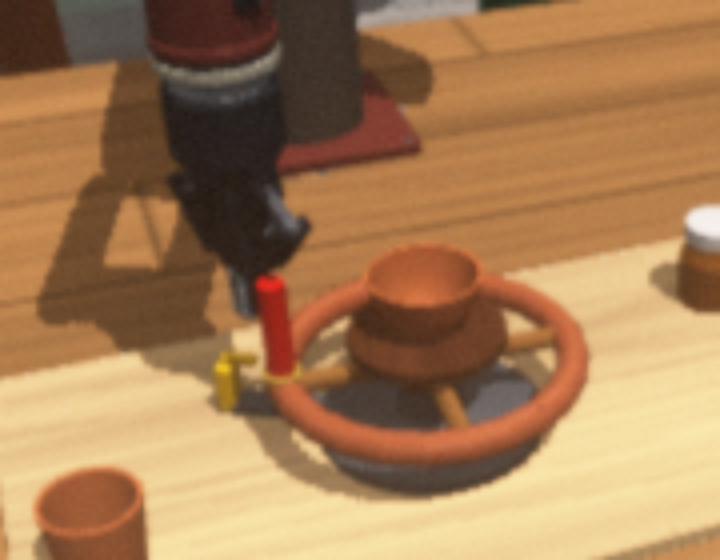

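View pics/wrist3.png

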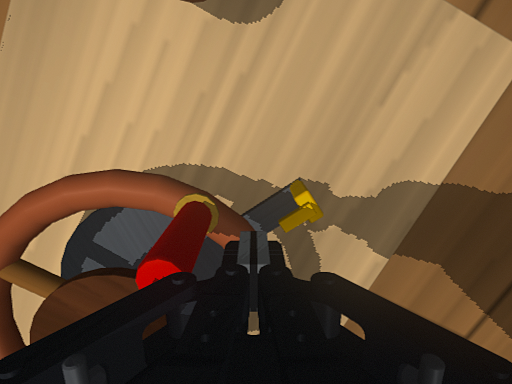

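```bash
python3 - <<'E'
from plant import *
from mot import *
from loc import cloud
s=observe(); c=get_calibration("wrist"); im,d=get_image("wrist"); K,T=c["intrinsics"],c["world_from_camera"]
P=cloud(d,K,T); M=Ro.from_euler("xyz",s["tcp_rot"]).as_matrix(); Q=(P-s["eef_pos"])@M
cam=(T[:3,3]-s["eef_pos"])@M; print("cam in tool",cam)
ok=(d>0)&(Q[...,0]<.005)&(abs(Q[...,2])<.06)&(im.max(-1)<110)
hs=Q[ok]
for a in np.arange(-.11,.005,.006):
    m=(hs[:,0]>=a)&(hs[:,0]<a+.006)
    if m.any(): print(round(a+.003,3),m.sum(),"y",hs[m,1].min().round(4),hs[m,1].max().round(4),"z",hs[m,2].min().round(4),hs[m,2].max().round(4))
R=(im[...,0]>2.5*im[...,1].astype(int))&(im[...,0]>90); h=P[R&(P[...,2]>.1)]; print("handle pts",len(h),h.mean(0), h.max(0)); t=h[h[:,2]>.155].mean(0); print(t,np.arctan2(t[1]-hub[1],t[0]-hub[0])-PHI0)
ht=Q[R&(P[...,2]>.1)]; print("handle in tool",ht.min(0),ht.max(0))
E
```

```text
cam in tool [-0.1437975  -0.00029978 -0.07020292]
-0.101 843 y -0.0192 0.0187 z -0.0223 -0.0191
-0.095 2640 y -0.0561 0.0567 z -0.022 -0.012
-0.089 8284 y -0.0607 0.061 z -0.0192 -0.0052
-0.083 6671 y -0.0606 0.0612 z -0.0191 -0.0025
-0.077 6614 y -0.0568 0.0571 z -0.019 0.0064
-0.071 4681 y -0.052 0.0511 z -0.019 0.0068
-0.065 2619 y -0.0465 0.0463 z -0.0182 0.0083
-0.059 4088 y -0.0421 0.0413 z -0.0139 0.0087
-0.053 2305 y -0.0371 0.0374 z -0.015 0.0103
-0.047 1556 y -0.043 0.031 z -0.0184 0.0113
-0.041 1025 y -0.0442 0.0207 z -0.0188 0.0105
-0.035 611 y -0.0439 0.013 z -0.0185 0.011
-0.029 688 y -0.0438 0.0132 z -0.0185 -0.0032
-0.023 620 y -0.0434 0.0132 z -0.0186 -0.0032
-0.017 535 y -0.0436 0.0131 z -0.0183 -0.0039
-0.011 461 y -0.0439 0.0131 z -0.0183 -0.0035
-0.005 247 y -0.0438 0.0106 z -0.0187 -0.0034
0.001 165 y -0.0435 -0.0253 z -0.0182 -0.0039
0.007 22 y -0.0397 -0.0256 z -0.0182 -0.0093
handle pts 1037 [ 0.55956733 -0.13829475  0.15575628] [ 0.57087984 -0.08017562  0.25905329]
[ 0.55869665 -0.13871891  0.16149281] 0.46764839728850394
handle in tool [-0.1437975  -0.07159047 -0.07020292] [ 0.01478533 -0.00029978  0.03520104]
```

```bash
cat >> mot.py <<'E'
D=.0232; Z=.132
E
cat > look.py <<'E'
from plant import *
from mot import *
from loc import cloud
import cv2
def look(name):
    s=observe(); c=get_calibration("wrist"); im,d=get_image("wrist"); K,T=c["intrinsics"],c["world_from_camera"]
    P=cloud(d,K,T); R=(d>0)&(im[...,0]>2.5*im[...,1].astype(int))&(im[...,0]>90)
    r=np.hypot(P[...,0]-hub[0],P[...,1]-hub[1])
    h=P[R&(P[...,2]>.156)&(P[...,2]<.17)&(r<.13)&(r>.08)]; cv2.imwrite(f"pics/w_{name}.png",im[:,:,::-1])
    if len(h)<20: print(name,"handle top not seen",len(h)); return None
    t=(h[:,:2].min(0)+h[:,:2].max(0))/2; print(name,"top",t.round(4),"r",np.hypot(*(t-hub)).round(4),"theta mod 2pi",((np.arctan2(t[1]-hub[1],t[0]-hub[0])-PHI0)%(2*np.pi)).round(3),len(h))
def go(th,back=0.,z=.132,feed=.04,f=12):
    p,e=pose(th,back,z); r=move_l(p,feed=feed,rotation=e,max_force=f); 
    s=observe(); print(round(th,2),r,s["time_s"],(s["eef_pos"]-p).round(4),s["ft_force"].round(2),s["q"][5].round(2)); return r
E
python3 - <<'E'
from look import *
go(.3,.015,.115); go(.3,.015,.135); look("a")
go(.4,.01,.132); go(.4,0)
for th in np.arange(.5,1.01,.1):
    if go(th): break
look("b")
im,d=get_image("top"); cv2.imwrite("pics/top4.png",cv2.resize(im[160:310,220:390,::-1],None,fx=4,fy=4))
im,d=get_image("scene"); cv2.imwrite("pics/scene4.png",cv2.resize(im[100:240,110:290,::-1],None,fx=4,fy=4))
E
```

```text
0.3 False 8.0417 [-0.0006  0.     -0.0004] [-0.24 -0.    0.47] 2.23
0.3 False 8.6917 [0.0001 0.     0.0002] [-0.7  -0.84 -0.11] 2.23
a top [ 0.5553 -0.135 ] r 0.1053 theta mod 2pi 0.435 1259
0.4 False 9.3 [-0.0001  0.0001 -0.0003] [ 0.1  -0.23  0.32] 2.16
0.4 False 9.7 [0.0002 0.0002 0.0001] [ 0.48  0.26 -0.77] 2.17
0.5 False 10.1417 [-0.     -0.     -0.0001] [-0.73 -0.19 -0.71] 2.1
0.6 False 10.5833 [ 0.      0.0001 -0.    ] [ 0.1  -0.41 -0.51] 2.03
0.7 False 11.025 [ 0.      0.0001 -0.0001] [0.14 0.56 0.8 ] 1.96
0.8 False 11.4667 [ 0.      0.0001 -0.0001] [-0.78 -0.65  0.31] 1.89
0.9 False 11.9083 [ 0.      0.0001 -0.    ] [ 0.35 -0.28  0.22] 1.82
1.0 False 12.35 [ 0.      0.0001 -0.    ] [ 0.63 -1.14  0.52] 1.75
b top [ 0.6165 -0.1213] r 0.1073 theta mod 2pi 1.034 698
```

View pics/scene4.png

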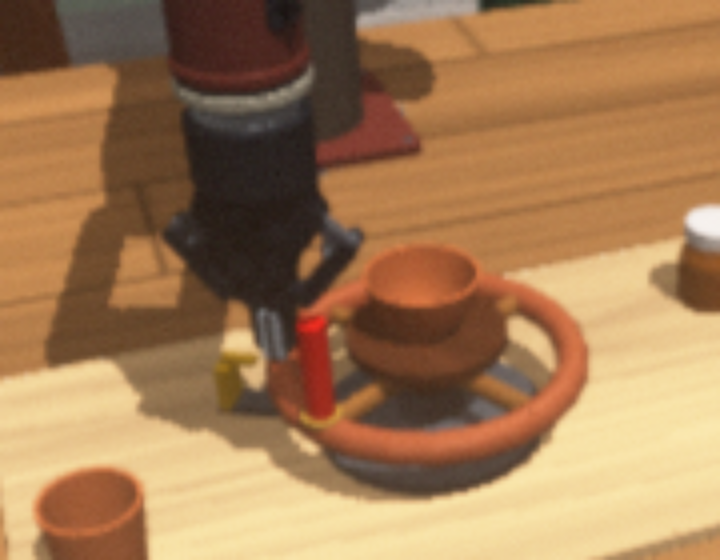

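View pics/w_b.png

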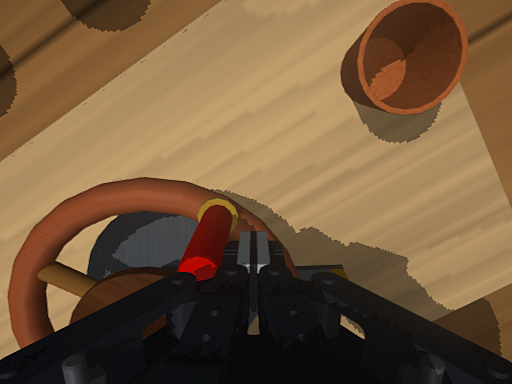

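View pics/top4.png

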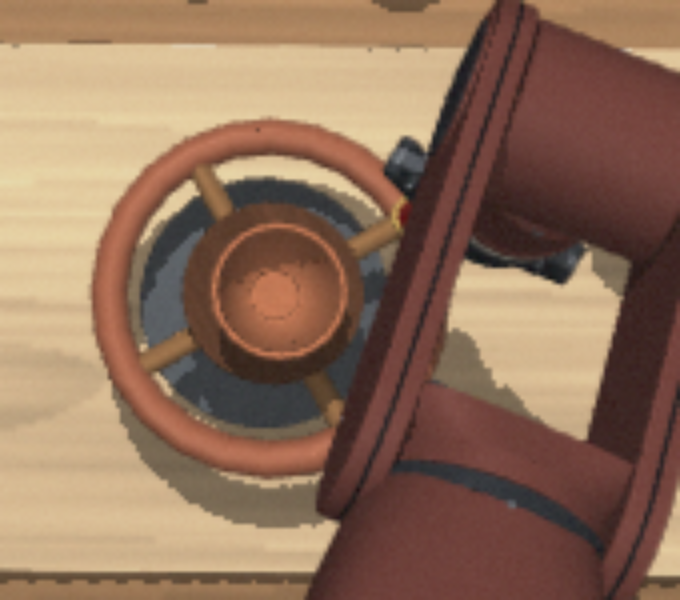

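```bash
python3 - <<'E'
from look import *
ok=True
for i,th in enumerate(np.arange(1.12,3.6,.12)):
    if go(th): print("STOP"); break
    if i%5==4: look(f"c{i}")
im,d=get_image("top"); cv2.imwrite("pics/top5.png",cv2.resize(im[160:310,220:390,::-1],None,fx=4,fy=4))
E
```

```text
1.12 False 12.9917 [ 0.      0.0001 -0.    ] [-1.05  1.08 -0.36] 1.68
1.24 False 13.4833 [ 0.      0.0001 -0.    ] [0.44 0.76 0.57] 1.6
1.36 False 13.975 [ 0.      0.0002 -0.    ] [0.19 0.01 0.87] 1.52
1.48 False 14.4667 [ 0.      0.0002 -0.    ] [-0.2  -0.2   0.37] 1.44
1.6 False 14.9583 [ 0.      0.0002 -0.    ] [ 0.04 -1.01 -0.05] 1.37
c4 top [ 0.6593 -0.0748] r 0.1086 theta mod 2pi 1.627 654
1.72 False 15.5 [0.     0.0002 0.    ] [-0.23 -0.15 -0.39] 1.29
1.84 False 15.9917 [-0.      0.0002 -0.    ] [ 0.48 -1.2  -0.53] 1.22
1.96 False 16.475 [-0.0001  0.0002 -0.    ] [-0.38  0.04  0.42] 1.14
2.08 False 16.9583 [-0.0001  0.0002 -0.    ] [-0.33  0.04  0.61] 1.07
2.2 False 17.4417 [-0.0001  0.0002 -0.    ] [-0.03  0.36 -0.54] 0.99
c9 top [ 0.6684 -0.0128] r 0.1093 theta mod 2pi 2.212 760
2.32 False 17.975 [-0.0001  0.0002  0.    ] [ 0.24 -0.26 -0.18] 0.92
2.44 False 18.4583 [-0.0001  0.0001  0.    ] [-0.05 -0.08 -1.36] 0.84
2.56 False 18.9417 [-0.0002  0.0001  0.    ] [-0.04  0.2   0.03] 0.77
2.68 False 19.4167 [-0.0001  0.0001  0.    ] [-0.02  0.18 -0.37] 0.69
2.8 False 19.8917 [-0.0001  0.     -0.    ] [ 0.37 -0.37 -0.77] 0.61
c14 top [0.6396 0.0442] r 0.1083 theta mod 2pi 2.807 744
2.92 False 20.4167 [-0.0001  0.     -0.    ] [0.37 0.1  0.47] 0.53
3.04 False 20.8917 [-0.0001  0.      0.    ] [0.42 0.3  0.29] 0.45
3.16 False 21.3667 [-0.0001 -0.      0.    ] [ 0.63 -0.67  0.4 ] 0.37
3.28 False 21.8417 [-0.0001 -0.0001 -0.    ] [-0.32 -0.46 -0.46] 0.28
3.4 False 22.3083 [-0.0001 -0.0001  0.    ] [ 0.04 -0.21  0.71] 0.2
c19 top [0.584  0.0759] r 0.1083 theta mod 2pi 3.407 611
3.52 False 22.825 [-0.0001 -0.0001  0.    ] [-0.67 -0.29 -0.35] 0.11
```

View pics/top5.png

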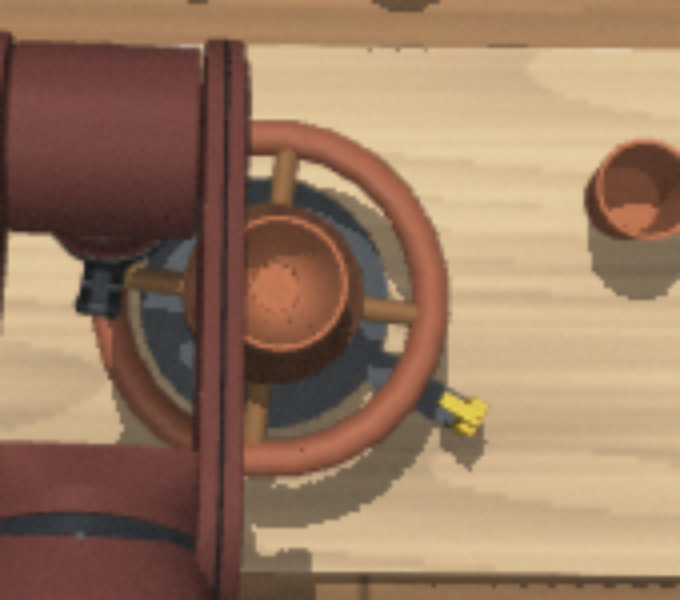

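```bash
python3 - <<'E'
from look import *
for i,th in enumerate(np.arange(3.64,5.95,.12)):
    if go(th): print("STOP"); break
    if i%5==4: look(f"d{i}")
look("dend")
im,d=get_image("top"); cv2.imwrite("pics/top6.png",cv2.resize(im[160:310,220:390,::-1],None,fx=4,fy=4))
E
```

```text
3.64 False 23.3417 [-0. -0.  0.] [ 0.12 -0.13 -0.6 ] 0.02
3.76 False 23.8083 [ 0.     -0.0001 -0.    ] [-0.69 -0.27  0.03] -0.07
3.88 False 24.275 [ 0.     -0.0001 -0.    ] [ 0.09 -0.04  0.39] -0.17
4.0 False 24.7417 [ 0.     -0.0001 -0.    ] [-0.14 -0.42 -0.37] -0.27
4.12 False 25.2083 [ 0.     -0.0001 -0.    ] [ 0.58 -0.31  0.95] -0.37
d4 top [0.5091 0.0658] r 0.1086 theta mod 2pi 4.119 647
4.24 False 25.7167 [ 0.     -0.0001 -0.    ] [-0.43  1.29 -0.14] -0.47
4.36 False 26.175 [ 0.0001 -0.0001  0.    ] [ 0.51 -0.55  0.1 ] -0.58
4.48 False 26.6333 [ 0.0001 -0.0001 -0.    ] [-0.1  -0.79  0.72] -0.69
4.6 False 27.0917 [ 0.0001 -0.0001 -0.    ] [-0.22 -0.28  0.01] -0.8
4.72 False 27.55 [ 0.0001 -0.0001  0.    ] [ 0.3  -0.41 -0.61] -0.92
d9 top [0.4645 0.0195] r 0.1079 theta mod 2pi 4.722 720
4.84 False 28.0583 [ 0.0001 -0.0001  0.    ] [-0.54  0.4  -0.07] -1.03
4.96 False 28.5083 [ 0.0001 -0.      0.    ] [ 0.31 -0.31  0.02] -1.15
5.08 False 28.9583 [0.0001 0.     0.    ] [ 0.06  0.71 -0.01] -1.27
5.2 False 29.4083 [0.0001 0.     0.    ] [0.47 0.8  0.49] -1.39
5.32 False 29.8583 [0.0001 0.     0.    ] [-0.57 -0.15 -0.  ] -1.51
d14 top [ 0.4529 -0.0439] r 0.1086 theta mod 2pi 5.327 824
5.44 False 30.3583 [ 0.  0. -0.] [ 0.36 -0.85 -0.01] -1.63
5.56 False 30.8083 [0.0001 0.     0.    ] [ 0.88 -0.16 -0.7 ] -1.75
5.68 False 31.25 [ 0.      0.0001 -0.    ] [-0.06 -0.75 -0.53] -1.87
5.8 False 31.6917 [0.     0.0001 0.    ] [ 0.04  0.37 -0.59] -1.98
5.92 False 32.1333 [-0.  0.  0.] [ 0.04 -0.33 -0.39] -2.1
d19 top [ 0.4786 -0.1015] r 0.1088 theta mod 2pi 5.915 754
dend top [ 0.4788 -0.1015] r 0.1087 theta mod 2pi 5.917 749
```

View pics/top6.png

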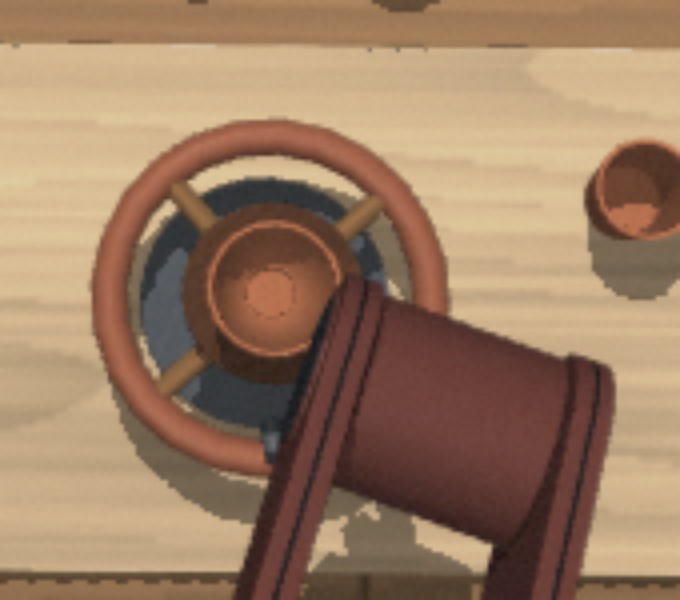

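View pics/w_dend.png

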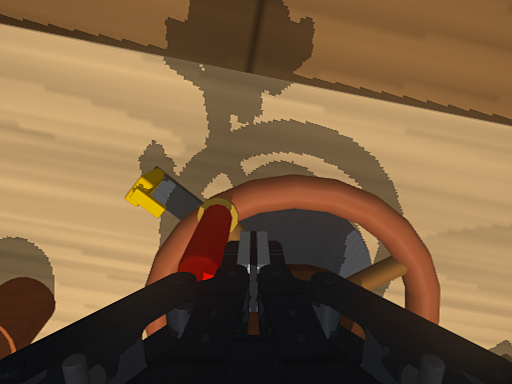

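```bash
python3 - <<'E'
from look import *
for th in (6.03,6.13,6.2,6.25,6.28):
    if go(th,feed=.03): print("STOP"); break
look("e"); 
go(6.28,back=.014); look("f")
go(6.28,back=.014,z=.28,feed=.12)
look("g")
movep([.40,-.35,.32],eul(.5))
im,d=get_image("top"); c=get_calibration("top"); np.savez("top7.npz",im=im,d=d,K=c["intrinsics"],T=c["world_from_camera"]); cv2.imwrite("pics/top7.png",im[:,:,::-1])
print(observe()["time_s"])
E
python3 - <<'E'
from loc import *
im,d,K,T=load("top7"); hub=np.array([.5605,-.0298]); P=cloud(d,K,T)
R,G,B=[im[...,i].astype(int) for i in range(3)]
sub=np.zeros(R.shape,bool); sub[235:275,305:350]=1
for nm,m,h in(("red",sub&(R>2.8*G)&(R>150),.16),("yel",sub&(R>170)&(G>.65*R)&(B<.45*R),.063)):
    k,l,st,cc=cv2.connectedComponentsWithStats(m.astype(np.uint8))
    if k<2: print(nm,"none"); continue
    i=1+st[1:,4].argmax(); e=ray(K,T,cc[i],h)[:2]-hub; print(nm,st[i],cc[i],np.hypot(*e),np.arctan2(e[1],e[0]))
r=np.hypot(P[...,0]-hub[0],P[...,1]-hub[1]); q=P[(P[...,2]>.139)&(P[...,2]<.15)&(r<.07)]; print("bowl rim",(q.min(0)+q.max(0))/2,q.mean(0))
E
```

```text
6.03 False 32.7917 [ 0. -0. -0.] [0.39 0.14 0.1 ] -2.2
6.13 False 33.2667 [ 0.     -0.0001  0.    ] [-0.02 -0.44 -0.2 ] -2.29
6.2 False 33.6417 [ 0.0001 -0.0001  0.0001] [ 0.08 -0.01  0.52] -2.35
6.25 False 33.95 [ 0.0001 -0.0001  0.0001] [-0.07 -0.7  -1.03] -2.39
6.28 False 34.2 [ 0.0001 -0.      0.    ] [-0.08  0.64 -0.37] -2.41
e top [ 0.5086 -0.1253] r 0.1087 theta mod 2pi 6.27 745
6.28 False 34.75 [-0.      0.0002  0.0001] [ 0.36 -0.71 -0.06] -2.4
f top [ 0.5109 -0.1235] r 0.1061 theta mod 2pi 6.281 882
6.28 False 36.1833 [-0.0005  0.0002 -0.0011] [-0.88  0.13  0.11] -2.4
g top [ 0.5126 -0.1233] r 0.1051 theta mod 2pi 0.011 318
37.3667
red [325 248   7   8  44] [328.  251.5] 0.10418588670479481 -2.042587282493406
yel [330 258  12   8  49] [335.85714286 261.42857143] 0.145847358697431 -2.0582760270478704
bowl rim [ 0.55884277 -0.02826947  0.1443405 ] [ 0.55955228 -0.03030868  0.14431648]
```

View pics/top7.png

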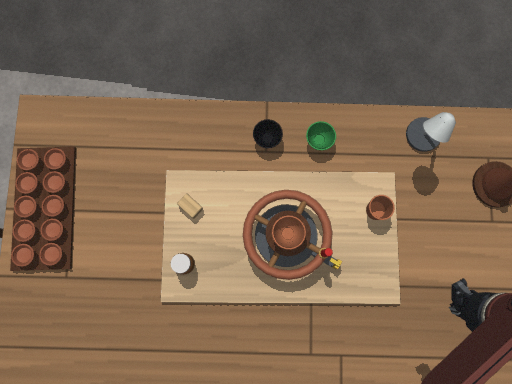

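Top view: the handle (328, 251) is back beside the pointer (336, 261). The bowl is centred at (289, 233), the bystanders haven't moved, and the gripper is clear.

```bash
python3 - <<'E'
from plant import *
hold(.3); print(observe()["ft_force"]); job_done()
E
```

```text
[ 0.22950591 -0.54277214 -0.40518394]
the job is handed in; nothing more can be done
```

I pushed the wheel one full turn anticlockwise by the red handle with shut fingers. Then I backed the fingers off, raised them clear and handed the job in at about 38 s.

**Last checks**
- **Handle:** the top camera puts it at −2.043 rad, against −2.058 rad for the pointer. That is a joint value of about 6.28–6.30, well inside the ±0.18 rad limit. The wrist camera agreed within about 0.02 rad.
- **Bowl:** its rim centre is within about 2 mm of the wheel's axis.
- **Cup, jar and block:** they look unmoved in the top view. I compared the pictures only by eye, without measuring.
- **Forces:** wrist force readings sideways stayed within about 3 N during the push. The largest reading was 5.7 N upwards, early on.

**What went wrong on the way:** for the first 0.45 rad or so, the tool was too low and the wider finger linkage touched the handle, not the fingertips. The handle ran about 0.16 rad ahead of plan. I backed off, raised the tool 17 mm and did the rest with the fingertips only. After that the measured angle followed the commanded one within about 0.03 rad.

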